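Snap the cover cap onto the key stand's bolt

ROBOT

A 6-joint arm with a two-finger parallel gripper is mounted at the origin on the work surface. World frame = base frame: x ahead of the robot, y to its left, z up, the work surface at z = 0. Lengths are in m, angles in rad, forces in N, time in s.
With the tool pointing down it reaches from about 0.375 to 0.9 m from the base axis. Payload 3.1 kg.
Tool frame: the origin (TCP) lies midway between the tips of the shut fingers; the grasp point (between the pads) lies 19 mm behind it; z points along the fingers, y is the line along which they close (so a half turn about z gives the same grasp; the last joint's range is limited). The gripper opens to 85 mm and grips with 20 to 120 N. Pads are 22 mm wide; open, the fingers measure 114 mm over their backs; the gripper's body (76 mm by 85 mm) begins 54 mm behind the grasp point. The pads swing forward as they close: fully open they stand 13 mm farther back than shut.
Start: joints at [1.137, 0.527, 1.433, -0, 1.181, -0.178], TCP at [0.157, 0.605, 0.231] pointing down, gripper open.
Joint ranges: [-3.08, 3.08], [-0.75, 2.2], [0.22, 2.44], [-1.43, 4.57], [0, 2.65], [-2.85, 2.85]. Speed limits (rad/s): [2.79, 2.79, 3.14, 3.14, 3.14, 3.14].

INTERFACE

Orientations are given as a unit quaternion [x, y, z, w].
In Python, from plant import telemetry, capture, camera_info, manip, boxes_of, cut_out gives the robot as it stands.
- The arm moves only by the tool carry_out, never from a script. Its argument "deltas" is a list of rows, each a list of 7 numbers: the closure, from 0 (fully open) to 1 (shut), then the shift along the tool's x, y, z in cm, then the turn, a rotation vector about the tool's x, y, z in degrees. In form: [[claw, dx, dy, dz, rx, ry, rz], ...]. A call has exactly 8 rows; each row shifts and turns the commanded pose from where the row before left it, along the tool's axes as they then stand; what a row does not reach is not made up. A row lasts 1/10 s, in which the tool goes at most 50 mm and 8.59 degrees, less where a joint would pass 70% of its speed; a pose out of reach is approached as far as the arm can. A call with a gripper value outside its range is refused whole. The fingers move at their own pace and stop on an object; "squeeze" is the grip in N (left out, the last holds). Time passes only in rows, so rows that do not move let the fingers close, or fill a call up. It gives the time, the measured TCP pose, the force, the opening and the grip force at its end, in the units of the state.
- telemetry.sense(): the state, without advancing time (a new reading comes with each control period).
- capture(name): name is "side" or "top"; returns the picture (400x640x3 uint8, blue, green, red); there is no depth.
- camera_info(name): a dict with "K" (3x3 intrinsics, pixels), "world_from_camera" (4x4, takes a point from camera to world coordinates). Camera axes: x right, y up, looking along -z (the intrinsics and any distortion apply to the point x, -y, -z); pixel columns grow to the right and rows downward; lengths in m; the calibration is good to about 2 mm. A picture is of the moment at which its call begins. camera_info takes no time and is no camera call.
- manip.sign_off(): hands the job in; it is judged then, once.
Trained networks look in the newest picture that a camera, given by its name, has taken for a name from the list of things; names that differ only in an ending like _2 or _b are one class to them, and where a whole thing is asked for, a point or a joint stands for the part that bears it (a point fixed in the world has none). Each returns a list of dicts, best first, with "score" (0 to 1); they miss things now and then, are a little off and sometimes report something else, mostly with a low value. They report only what shows in the picture. A call takes as long as a camera call. They do not tell look-alikes from the thing itself.
- boxes_of(camera, name): "pixel" ([column, row] in pixels, amid what is visible of it).
- cut_out(camera, name): "region" (400x640 bool, what is visible of it) and "pixel" ([column, row] in pixels, amid what is visible of it).
The state is a dict: "t": time; "joints": joint angles; "joint_vel": joint speeds; "effort": joint torques, N m; "ee_pos": TCP position; "ee_rot": TCP orientation; "force": force on the tool from outside, world axes, zero at the start; "torque": the same for the moment, N m; "opening": finger opening in m; "gripper_force": force on a finger pad.
Only numpy, scipy, OpenCV 4.12 (cv2) and the standard library are available. Lean on these libraries where they do the work, as an engineer would, in place of code of your own. Each camera call takes 0.05 s, during which the arm holds its last target. There are 200 camera calls.

TASK

The green key-hook stand is bolted to the cabinet top, and one of its two bolts still lacks its white cover cap. Fetch the loose cap, set it squarely over the bare bolt and press it down until it clicks and sits fully home with its rim flat on the stand, then keep pressing down on it after the click: the program finishes while the fingers are still pressing the cap home, without letting up. Do not disturb the key bowl, the padlock or the carabiner.

Things in the scene. Friction and masses are not known exactly. Their poses are not given: they have to be found in the camera images.
- cap: The loose white snap cap: round plastic dome 30 mm across, 18 mm high, about 15 g, standing open side down on the cabinet top. Side wall straight up to 13 mm, top flat over its middle 18 mm. Hollow inside, 20 mm wide at the rim's bead. Origin: centre of its open rim (underside), z up through the dome
- bare_stud: The bolt that lacks its cap, at either end of the stand, fixed: slippery black round collar 18 mm across, 14 mm high, its top 4.5 mm tapered to 11 mm, with 8 brass sprung nibs around it standing out to 23 mm. Origin: on its axis at the ear's top face; z up. A cap set on it rests about 6 mm high; it goes down under a 6 to 12 N push, then snaps until its rim is on the ear (cap origin at this origin)
- capped_stud: The stand's other bolt, already covered with the same white 30 mm cap. Fixed. Origin: centre of the cap's rim, on the ear's top face
- stand: Green plastic key-hook stand, fixed on the cabinet top: base 64 mm (x) by 250 mm (y), 12 mm thick; a panel 124 mm long (y), 8 mm thick, along its -x edge rises to 80 mm, with hooks and spare keys on its +x side. Flat ears beyond the panel carry the two bolts on its y axis, 100 mm either side of the middle. Origin: centre of its underside, z up
- key_bowl: Bystander: blue ceramic key bowl, 128 mm across, 48 mm high, loose. Origin: centre of its underside
- padlock: Bystander: steel padlock lying flat, 50 mm wide, about 75 mm long, 24 mm thick, loose. Origin: on the cabinet top below its middle
- carabiner: Bystander: brushed aluminium carabiner lying flat, about 85 mm by 47 mm, 9 mm thick, loose. Origin: on the cabinet top below its middle
Mind the look-alikes: they are no part of the job. What is shaped like the cap but brown, orange or purple is not meant.

How it is judged:
On the way, in this order (a step that is already met when the one before it is completed fails the run):
1. the cap is lifted over the bare bolt, not yet snapped on (horizontal distance between cap and bare_stud below 0.006 m and z of cap in the frame of bare_stud above 0.004 m), for 0.05 s.
2. the cap has snapped home on the bare bolt, its rim flat on the stand (horizontal distance between cap and bare_stud below 0.003 m and z of cap in the frame of bare_stud below 0.0015 m and angle between cap's own z axis and vertical below 0.08 rad), for 0.2 s.
At the end, for the whole second after the job is handed in: The cap is snapped home on the bare bolt (within 3 mm of its axis, rim within 1.5 mm of the ear, level within 0.08 rad) and the fingers are still pressing it, so that its rim bears on the stand with more than 2 N (all of step 2 and contact force between cap and stand above 2 N and contact force between the fingers and cap above 1 N); the arm keeps its last pose, push and grip.
It fails at once if the key bowl was disturbed (distance of key_bowl from where it was at the start of the episode above 0.015 m).
It fails at once if the padlock was disturbed (distance of padlock from where it was at the start of the episode above 0.015 m).
It fails at once if the carabiner was disturbed (distance of carabiner from where it was at the start of the episode above 0.015 m).
It also fails if it takes over 35 s, if anything falls off the work surface, if the arm or the gripper's body presses on something with over 40 N, if the wrist force passes 120 N, or if a joint passes its speed limit or range.

## Working session

There is one attempt and no reset: what is moved stays moved. The work goes in short steps, Python scripts to look and compute and a tool call to move; the robot and the scene stay as the last step left them, time stands still between calls to the robot, and variables do not carry over. Pictures are saved under pics/ and viewed, at most 10 in all, crops included, and the job is handed in when it is done.

Besides the shell and the picture viewer there is one more tool, called after "Request:" by a JSON object that holds its "method" and its "body". carry_out: Moves the arm, as the interface text tells. Its arguments: {"type":"object","properties":{"deltas":{"type":"array","items":{"type":"array","items":{"type":"number"}}},"squeeze":{"type":"number"}},"required":["deltas"]}

```bash
mkdir -p pics
cat > h.py <<'E'
import numpy as np, cv2
from plant import telemetry, capture, camera_info, manip, boxes_of, cut_out
def ray(cam,px):
    c=camera_info(cam);K=np.array(c["K"]);T=np.array(c["world_from_camera"])
    d=np.array(c.get("dist",c.get("distortion",np.zeros(5))),float).ravel()
    p=cv2.undistortPoints(np.array([[px]],float),K,d)[0,0]
    return T[:3,3],T[:3,:3]@np.array([p[0],-p[1],-1])
def onz(cam,px,z):
    o,d=ray(cam,px);return o+d*(z-o[2])/d[2]
def proj(cam,X):
    c=camera_info(cam);K=np.array(c["K"]);T=np.array(c["world_from_camera"])
    p=np.linalg.inv(T)@np.r_[X,1];q=K@np.array([p[0],-p[1],-p[2]]);return q[:2]/q[2]
E
python3 - <<'E'
from h import *
print({k:v for k,v in camera_info("top").items()}, camera_info("side"))
print(telemetry.sense())
for c in("top","side"):
    cv2.imwrite(f"pics/{c}0.png",capture(c))
    for n in("cap","bare_stud","capped_stud","stand","key_bowl","padlock","carabiner"):
        print(c,n,[(np.round(r["pixel"]),round(r["score"],2),np.round(onz(c,r["pixel"],.015),3)) for r in boxes_of(c,n)[:6]])
E
```

```text
{'K': array([[411.09883127,   0.        , 316.25661799],
       [  0.        , 411.09883127, 199.17303809],
       [  0.        ,   0.        ,   1.        ]]), 'world_from_camera': array([[-0.00892951,  0.98947118, -0.14445431,  0.40519519],
       [-0.9999243 , -0.00761255,  0.00966693, -0.00950621],
       [ 0.00846549,  0.1445297 ,  0.98946425,  1.07691396],
       [ 0.        ,  0.        ,  0.        ,  1.        ]])} {'K': array([[379.85591105,   0.        , 321.32180009],
       [  0.        , 379.85591105, 203.75080332],
       [  0.        ,   0.        ,   1.        ]]), 'world_from_camera': array([[-0.98604184,  0.11692048, -0.11853725,  0.44651961],
       [-0.1661391 , -0.64424096,  0.7465597 ,  0.63365242],
       [ 0.01092157,  0.75583277,  0.65467361,  0.61495453],
       [ 0.        ,  0.        ,  0.        ,  1.        ]])}
{'t': 0.0, 'joints': array([ 1.13751643e+00,  5.28460328e-01,  1.43391050e+00,  3.52123312e-05,
        1.18135838e+00, -1.78481057e-01]), 'joint_vel': array([-0.0022835 , -0.00064818,  0.00137858,  0.00037949,  0.00087602,
       -0.00035803])
[... 1088 characters left out ...]
15])), (array([360., 219.]), 0.55, array([ 0.458, -0.015,  0.015])), (array([333., 223.]), 0.52, array([0.518, 0.012, 0.015])), (array([392., 233.]), 0.5, array([0.385, 0.019, 0.015])), (array([393., 214.]), 0.47, array([ 0.383, -0.043,  0.015])), (array([317., 360.]), 0.38, array([0.497, 0.335, 0.015]))]
side bare_stud []
side capped_stud [(array([250., 258.]), 0.49, array([0.671, 0.144, 0.015]))]
side stand [(array([273., 241.]), 0.95, array([0.637, 0.088, 0.015]))]
side key_bowl [(array([362., 140.]), 0.98, array([ 0.482, -0.359,  0.015]))]
side padlock [(array([316., 362.]), 0.66, array([0.498, 0.34 , 0.015]))]
side carabiner [(array([305., 142.]), 0.68, array([ 0.649, -0.316,  0.015]))]
```

View pics/top0.png

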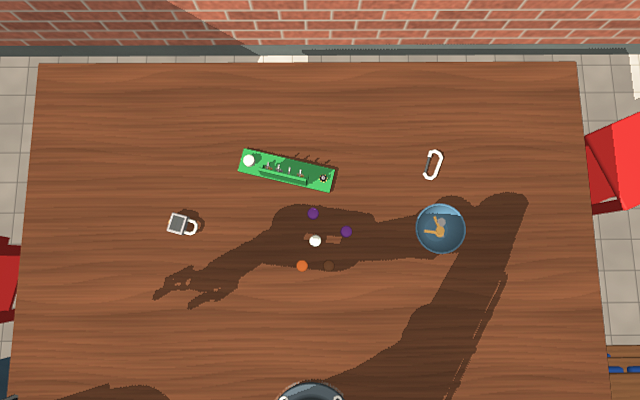

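View pics/side0.png

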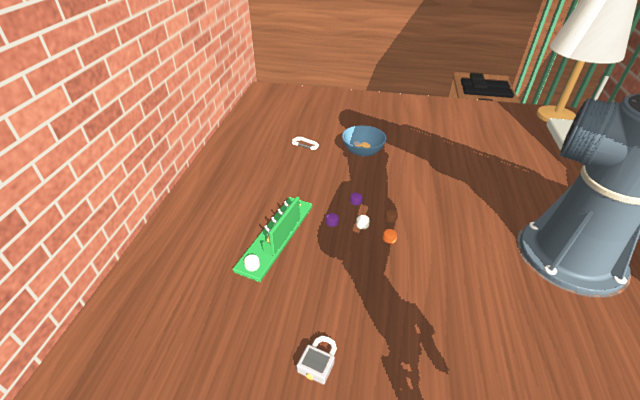

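White cap: top (315,241), side (363,222). Look-alikes in the top view: purple (313,213), purple (346,231), orange (302,266), brown (328,266). Only the cap at (315,241) is white and loose; the other white one, at (249,160), is already on the stand. The bare bolt is at about (323,178). I'll confirm with a crop.

Run:
```python
from h import *
t=cv2.imread("pics/top0.png");s=cv2.imread("pics/side0.png")
a=cv2.resize(t[195:285,270:370],None,fx=4,fy=4,interpolation=2)
b=cv2.resize(s[185:275,225:325],None,fx=4,fy=4,interpolation=2);c=cv2.resize(t[140:200,230:345],(800,417-177+0),interpolation=2)
cv2.imwrite("pics/crop.png",np.vstack([np.hstack([a,b])[:360],c]))
def cents(cam,img,z):
    m=(img.min(2)>170).astype(np.uint8)
    n,l,st,ce=cv2.connectedComponentsWithStats(m)
    for i in range(1,n):
        if 15<st[i,4]<400 and 130<ce[i][1]<300 and 200<ce[i][0]<460: print(cam,np.round(ce[i],1),st[i],np.round(onz(cam,ce[i],z),4))
cents("top",t,.016);cents("side",s,.013)
hs=cv2.cvtColor(t,cv2.COLOR_BGR2HSV);g=cv2.inRange(hs,(45,80,40),(80,255,255))
for cam,img in(("top",t),("side",s)):
    hs=cv2.cvtColor(img,cv2.COLOR_BGR2HSV);g=cv2.inRange(hs,(45,80,40),(85,255,255));g[:100]=0
    if cam=="side": g[:,400:]=0
    co=max(cv2.findContours(g,0,2)[0],key=cv2.contourArea)
    ap=cv2.approxPolyDP(co,4,True)[:,0]
    for p in ap: print(cam,p,np.round(onz(cam,p.astype(float),.012),3))
for n in("cap",):
  for c in("top","side"): print(c,[np.round(r["pixel"],1) for r in cut_out(c,n)])
```

```text
top [434.1 164.3] [423 150  20  30 174] [ 0.6509 -0.3326  0.016 ]
top [248.  159.9] [243 155  11  11  97] [0.6664 0.1594 0.016 ]
top [314.8 240.5] [310 236  11  10  91] [ 0.4526 -0.0153  0.016 ]
side [350.4 132.2] [349 127   5  13  35] [ 0.523  -0.4026  0.013 ]
side [305.1 142. ] [292 137  27  13 145] [ 0.6495 -0.3208  0.013 ]
side [362.5 221.4] [357 215  12  14 141] [ 0.452  -0.0085  0.013 ]
side [266.7 228.2] [265 225   5   7  16] [0.6624 0.0519 0.013 ]
side [251.7 262.5] [244 255  16  17 214] [0.6654 0.1539 0.013 ]
top [243 149] [0.697 0.174 0.012]
top [239 171] [0.637 0.183 0.012]
top [329 192] [ 0.579 -0.054  0.012]
top [334 169] [ 0.641 -0.068  0.012]
side [311 203] [ 0.581 -0.052  0.012]
side [289 197] [ 0.639 -0.065  0.012]
side [289 206] [ 0.631 -0.032  0.012]
side [280 208] [ 0.65  -0.021  0.012]
side [284 213] [ 0.637 -0.005  0.012]
side [275 214] [0.657 0.002 0.012]
side [277 222] [0.645 0.027 0.012]
side [267 224] [0.666 0.038 0.012]
side [271 230] [0.652 0.055 0.012]
side [258 235] [0.676 0.075 0.012]
side [233 271] [0.696 0.181 0.012]
side [260 281] [0.636 0.195 0.012]
top [array([327.7, 266.2]), array([314.3, 239.4]), array([344.2, 230.5]), array([297.6, 267.1])]
side [array([390.8, 232.3]), array([356.5, 198.6]), array([362.6, 221.6]), array([332.4, 220.1]), array([389.6, 214.2])]
```

View pics/crop.png

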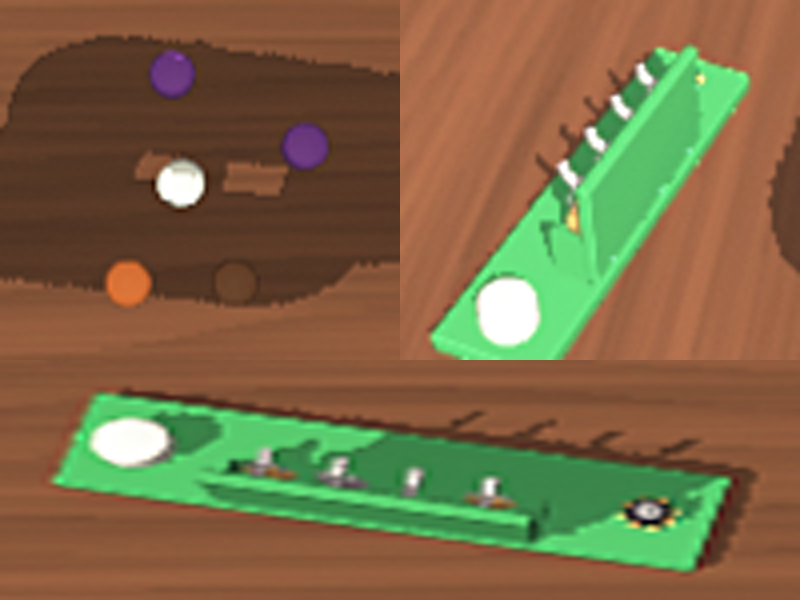

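The crop confirms it: the white cap is free in the middle of the decoys (about 70–80 mm away), and the bare stud with brass nibs is at top ≈(323.4,178). Next I'll refine the loose-cap to stud offset.

Run:
```python
from h import *
t=cv2.imread("pics/top0.png");s=cv2.imread("pics/side0.png")
from scipy.optimize import least_squares
def cen(img,x,y,r=12):
    p=img[y-r:y+r+1,x-r:x+r+1].astype(float);w=np.clip(p.min(2)-110,0,90)
    n,l=cv2.connectedComponents((w>0).astype(np.uint8));w=w*(l==l[r,r]);Y,X=np.mgrid[-r:r+1,-r:r+1]
    return np.array([x+(w*X).sum()/w.sum(),y+(w*Y).sum()/w.sum()]),w.sum()/90
# predicted silhouette centroid of cap at X
def sil(cam,X):
    a=np.linspace(0,2*np.pi,40)
    P=[proj(cam,np.array(X)+[r*np.cos(k),r*np.sin(k),z]) for r,z in((.015,0),(.015,.013),(.0125,.016),(.009,.018)) for k in a]
    h=cv2.convexHull(np.float32(P));m=cv2.moments(h);return np.array([m["m10"],m["m01"]])/m["m00"],m["m00"]
out={}
for nm,pt,ps,z in(("loose",(315,241),(362,221),0),("capped",(248,160),(252,262),.012)):
    for cam,img,p in(("top",t,pt),("side",s,ps)):
        c,A=cen(img,*p)
        r=least_squares(lambda q:sil(cam,[q[0],q[1],z])[0]-c,[.5,0],x_scale=.01,diff_step=1e-3)
        print(nm,cam,np.round(c,2),"area",round(A),round(sil(cam,[*r.x,z])[1]),np.round(r.x,4));out[nm,cam]=r.x
print("delta loose->capped",out["capped","top"]-out["loose","top"],out["capped","side"]-out["loose","side"])
# direct stud: nongreen blob in top
hs=cv2.cvtColor(t,cv2.COLOR_BGR2HSV)
sub=t[168:189,312:335];h=hs[168:189,312:335]
m=(~cv2.inRange(h,(50,80,20),(80,255,255)).astype(bool))
for r in m.astype(int): print("".join(".#"[v] for v in r))
for z in(.012,.022,.026): print(z,onz("top",[323.4,178.],z))
```

```text
Traceback (most recent call last):
  File "h.py", line 11, in proj
    c=camera_info(cam);K=np.array(c["K"]);T=np.array(c["world_from_camera"])
ValueError: time passes only in moves, steps and waits
```

```bash
sed -i 's/^def ray/import functools\ncamera_info=functools.lru_cache(None)(camera_info)\ndef ray/' h.py
cat > m.py <<'E'
from h import *
from scipy.optimize import least_squares
def cen(img,x,y,r=12):
    p=img[y-r:y+r+1,x-r:x+r+1].astype(float);w=np.clip(p.min(2)-110,0,90)
    n,l=cv2.connectedComponents((w>0).astype(np.uint8));w=w*(l==l[r,r]);Y,X=np.mgrid[-r:r+1,-r:r+1]
    return np.array([x+(w*X).sum()/w.sum(),y+(w*Y).sum()/w.sum()]),w.sum()/90
def sil(cam,X):
    a=np.linspace(0,2*np.pi,40)
    P=[proj(cam,np.array(X)+[r*np.cos(k),r*np.sin(k),z]) for r,z in((.015,0),(.015,.013),(.0125,.016),(.009,.018)) for k in a]
    h=cv2.convexHull(np.float32(P));m=cv2.moments(h);return np.array([m["m10"],m["m01"]])/m["m00"],m["m00"]
E
python3 - <<'E'
from m import *
t=cv2.imread("pics/top0.png");s=cv2.imread("pics/side0.png")
out={}
for nm,pt,ps,z in(("loose",(315,241),(362,221),0),("capped",(248,160),(252,262),.012)):
    for cam,img,p in(("top",t,pt),("side",s,ps)):
        c,A=cen(img,*p)
        r=least_squares(lambda q:sil(cam,[q[0],q[1],z])[0]-c,[.5,0],x_scale=.01,diff_step=1e-3)
        print(nm,cam,np.round(c,2),"area",round(A),round(sil(cam,[*r.x,z])[1]),np.round(r.x,4));out[nm,cam]=r.x
print("delta loose->capped",out["capped","top"]-out["loose","top"],out["capped","side"]-out["loose","side"])
hs=cv2.cvtColor(t,cv2.COLOR_BGR2HSV)
h=hs[168:189,312:340]
m=(~cv2.inRange(h,(50,80,20),(80,255,255)).astype(bool))
for r in m.astype(int): print("".join(".#"[v] for v in r))
for z in(.012,.022,.026): print(z,onz("top",[323.4,178.],z))
E
```

```text
loose top [314.75 240.66] area 94 108 [ 0.4527 -0.0151]
loose side [362.47 221.53] area 144 144 [ 0.4521 -0.015 ]
capped top [248.06 159.94] area 104 115 [0.6655 0.1589]
capped side [251.56 262.51] area 224 197 [0.6636 0.1583]
delta loose->capped [0.212819   0.17393056] [0.21150161 0.17323441]
..................##########
.......................#####
.......................#####
.......................#####
......................######
......................######
..........#..#........######
........#.####........######
.......#######........######
........########.....#######
.......#########.....#######
.......########......#######
........#######......#######
........##.##.#.....########
...........##.......########
....................########
....................########
...................#########
...................#########
...................#########
...................#########
0.012 [ 0.61696947 -0.0392604   0.012     ]
0.022 [ 0.61498082 -0.038981    0.022     ]
0.026 [ 0.61418536 -0.03886924  0.026     ]
```

Request:
{"method": "carry_out", "body": {"deltas": [[0.3, -2.76, -3.29, 0, 0, 0, 0], [0.3, -2.76, -3.29, 0, 0, 0, 0], [0.3, -2.76, -3.29, 0, 0, 0, 0], [0.3, -2.76, -3.29, 0, 0, 0, 0], [0.3, -2.76, -3.29, 0, 0, 0, 0], [0.3, -2.76, -3.29, 0, 0, 0, 0], [0.3, -2.76, -3.29, 0, 0, 0, 0], [0.3, -2.76, -3.29, 0, 0, 0, 0]], "squeeze": 70}}

```text
t: 1.7
ee_pos: [0.3055, 0.2931, 0.2316]
ee_rot: [0.127, 0.992, 0.0, 0.0]
force: [0.4, 0.1, -1.5]
opening: 0.0596
gripper_force: 0.0
```

Request:
{"method": "carry_out", "body": {"deltas": [[0.3, -2.76, -3.29, 0, 0, 0, 0], [0.3, -2.76, -3.29, 0, 0, 0, 0], [0.3, -2.76, -3.29, 0, 0, 0, 0], [0.3, -2.76, -3.29, 0, 0, 0, 0], [0.3, -2.76, -3.29, 0, 0, 0, 0], [0.3, -2.76, -3.29, 3, 0, 0, 0], [0.3, -2.76, -3.29, 4, 0, 0, 0], [0.3, -2.76, -3.29, 4, 0, 0, 0]]}}

```text
t: 2.5
ee_pos: [0.4473, -0.0046, 0.1341]
ee_rot: [0.127, 0.992, -0.0, 0.002]
force: [0.9, -0.2, 0.3]
opening: 0.0598
gripper_force: 0.0
```

```bash
cat > st.py <<'E'
from h import *
from scipy.spatial.transform import Rotation as R
import sys
s=telemetry.sense();r=R.from_quat(s["ee_rot"])
for k in("t","ee_pos","ee_rot","force","opening","gripper_force","joints"): print(k,np.round(s[k],4))
tgt=np.array(eval(sys.argv[1]))
print("tool y ang",np.degrees(np.arctan2(*r.as_matrix()[[1,0],1])),"z",r.as_matrix()[:,2].round(4))
print("delta tool cm",np.round(r.inv().apply(tgt-s["ee_pos"])*100,2))
E
python3 st.py "[.4524,-.0150,.06]"
```

```text
t 2.5
ee_pos [ 0.4473 -0.0046  0.1341]
ee_rot [ 1.274e-01  9.919e-01 -2.000e-04  1.500e-03]
force [ 0.9402 -0.1848  0.3343]
opening 0.0598
gripper_force 0.0
joints [-2.6100e-01  4.6000e-01  1.9648e+00  1.0000e-04  7.1370e-01 -1.5764e+00]
tool y ang 75.36384330079167 z [ 3.e-03 -8.e-04 -1.e+00]
delta tool cm [-0.74 -0.88  7.41]
```

Request:
{"method": "carry_out", "body": {"deltas": [[0.3, 0, 0, 0, 0, 0, 0], [0.3, 0, 0, 1.5, 0, 0, 0], [0.3, 0, 0, 1.5, 0, 0, 0], [0.3, 0, 0, 1.5, 0, 0, 0], [0.3, 0, 0, 1.5, 0, 0, 0], [0.3, 0, 0, 0, 0, 0, 0], [0.3, 0, 0, 0, 0, 0, 0], [0.3, 0, 0, 0, 0, 0, 0]]}}

```text
t: 3.3
ee_pos: [0.4464, -0.0025, 0.0755]
ee_rot: [0.127, 0.992, -0.0, 0.001]
force: [-0.2, -0.2, -0.0]
opening: 0.0598
gripper_force: 0.0
```

```bash
python3 st.py "[.4524,-.0150,.003]"; python3 -c "
from h import *
s=capture('side');cv2.imwrite('pics/s1.png',cv2.resize(s[130:290,280:480],(800,600),interpolation=2))"
```

```text
t 3.3
ee_pos [ 0.4464 -0.0025  0.0755]
ee_rot [ 1.269e-01  9.919e-01 -1.000e-04  9.000e-04]
force [-0.2294 -0.186  -0.0159]
opening 0.0598
gripper_force 0.0
joints [-2.5690e-01  5.8190e-01  2.0065e+00  1.0000e-04  5.5130e-01 -1.5733e+00]
tool y ang 75.42135577722055 z [ 1.8e-03 -4.0e-04 -1.0e+00]
delta tool cm [-0.88 -1.06  7.25]
```

View pics/s1.png

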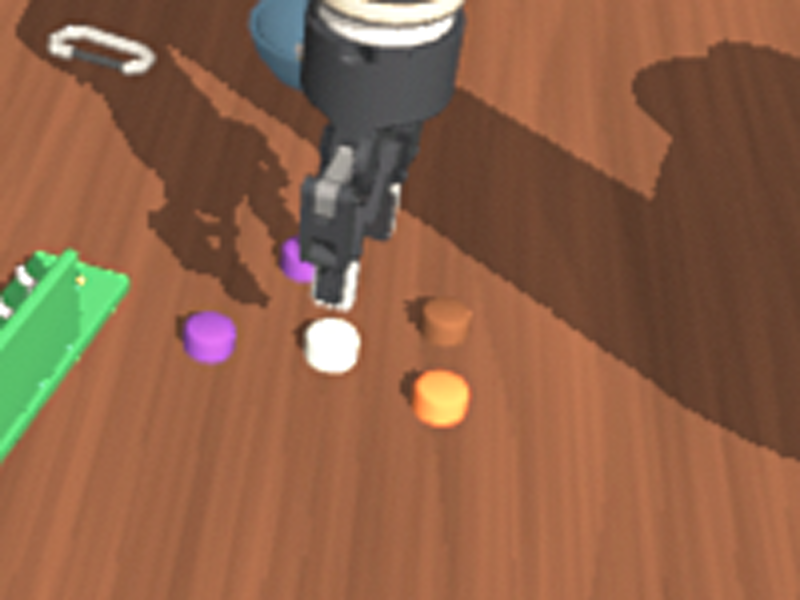

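The view shows the open gripper behind and above the white cap (crop 332,345), with the decoys clear. The move fell about 13 mm short, so I'll correct that and descend.

Request:
{"method": "carry_out", "body": {"deltas": [[0.3, -0.88, -1.06, 0, 0, 0, 0], [0.3, 0, 0, 1.5, 0, 0, 0], [0.3, 0, 0, 1.5, 0, 0, 0], [0.3, 0, 0, 1.5, 0, 0, 0], [0.3, 0, 0, 0, 0, 0, 0], [0.3, 0, 0, 0, 0, 0, 0], [0.3, 0, 0, 0, 0, 0, 0], [0.3, 0, 0, 0, 0, 0, 0]]}}

```text
t: 4.15
ee_pos: [0.4523, -0.0154, 0.0302]
ee_rot: [0.127, 0.992, -0.0, 0.001]
force: [-0.8, -0.7, 0.3]
opening: 0.0598
gripper_force: 0.0
```

```bash
python3 st.py "[.4524,-.0150,.003]"
```

```text
t 4.15
ee_pos [ 0.4523 -0.0154  0.0302]
ee_rot [ 1.271e-01  9.919e-01 -1.000e-04  8.000e-04]
force [-0.8376 -0.6571  0.3405]
opening 0.0598
gripper_force 0.0
joints [-0.2818  0.6851  2.0101 -0.      0.4448 -1.5978]
tool y ang 75.40029480791355 z [ 1.5e-03 -5.0e-04 -1.0e+00]
delta tool cm [0.   0.04 2.72]
```

Request:
{"method": "carry_out", "body": {"deltas": [[0.3, 0, 0, 1.3, 0, 0, 0], [0.3, 0, 0, 1.4, 0, 0, 0], [0.3, 0, 0, 0, 0, 0, 0], [0.3, 0, 0, 0, 0, 0, 0], [0.5, 0, 0, 0, 0, 0, 0], [1, 0, 0, 0, 0, 0, 0], [1, 0, 0, 0, 0, 0, 0], [1, 0, 0, 0, 0, 0, 0]], "squeeze": 60}}

```text
t: 4.95
ee_pos: [0.4521, -0.0152, 0.0035]
ee_rot: [0.127, 0.992, -0.0, 0.001]
force: [-0.6, -0.8, 6.8]
opening: 0.0278
gripper_force: 58.6
```

Request:
{"method": "carry_out", "body": {"deltas": [[1, 0, 0, 0, 0, 0, 0], [1, 0, 0, 0, 0, 0, 0], [1, 0, 0, -1, 0, 0, 0], [1, 0, 0, -2, 0, 0, 0], [1, 0, 0, -2, 0, 0, 0], [1, 0, 0, -2, 0, 0, 0], [1, 0, 0, 0, 0, 0, 0], [1, 0, 0, 0, 0, 0, 0]]}}

```text
t: 5.75
ee_pos: [0.452, -0.0152, 0.0732]
ee_rot: [0.127, 0.992, -0.0, 0.001]
force: [0.2, -0.3, 0.5]
opening: 0.0279
gripper_force: 59.3
```

```bash
python3 st.py "[.6155,-.0372,.07]"; python3 -c "
from h import *
s=capture('side');cv2.imwrite('pics/s2.png',cv2.resize(s[130:290,280:480],(800,600),interpolation=2))"
```

```text
t 5.75
ee_pos [ 0.452  -0.0152  0.0732]
ee_rot [ 1.270e-01  9.919e-01 -1.000e-04  8.000e-04]
force [ 0.1898 -0.3347  0.5466]
opening 0.0279
gripper_force 59.3173
joints [-0.2816  0.5905  1.9933 -0.      0.5561 -1.5976]
tool y ang 75.40457839783652 z [ 1.6e-03 -5.0e-04 -1.0e+00]
delta tool cm [-16.38   1.99   0.35]
```

View pics/s2.png

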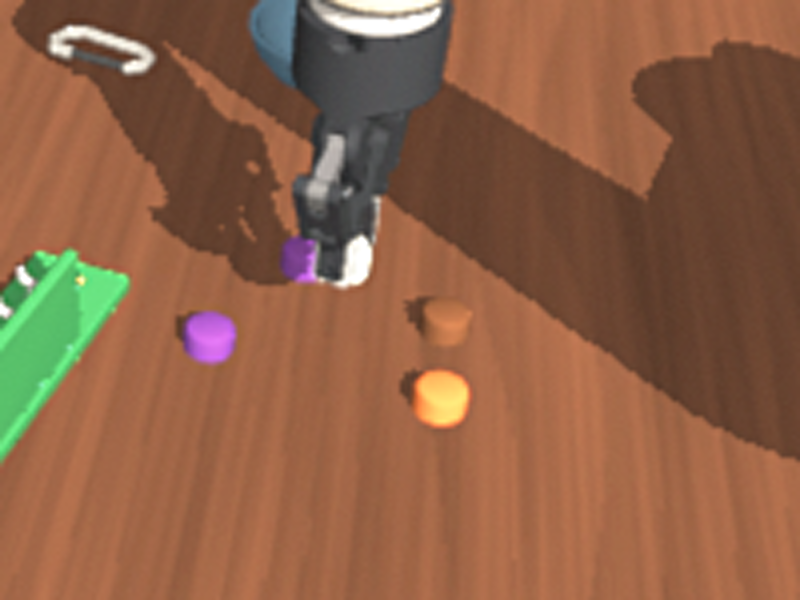

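The cap is held (crop ≈(350,262)). Next I'll check where it sits relative to the fingers.

Run:
```python
from m import *
from plant import telemetry
X=telemetry.sense()["ee_pos"]-[0,0,.0035]
s=capture("side");t=capture("top")
for cam in("side","top"):
    print(cam,sil(cam,X)[0],proj(cam,X),proj(cam,X+[0.015,0,0.006]),proj(cam,X-[0.015,0,-.006]))
f=np.float32
c=proj("side",X);u=(int(c[0])-25,int(c[1])-25)
def crop(img,c,cam):
    x,y=int(c[0])-20,int(c[1])-20;k=cv2.resize(img[y:y+36,x:x+40],(400,360),interpolation=0)
    for r,z in((.015,0),(.015,.013),(.009,.018)):
        P=np.array([proj(cam,X+[r*np.cos(a),r*np.sin(a),z]) for a in np.linspace(0,6.283,50)])
        cv2.polylines(k,[np.int32((P-[x,y]+.5)*10)],True,(0,0,255),1)
    return k
cv2.imwrite("pics/s3.png",np.hstack([crop(s,proj("side",X),"side"),crop(t,proj("top",X),"top")]))
```

```text
side [365.29002658 198.7683978 ] [365.0154729  201.06942321] [358.46926611 198.21904664] [372.05935012 199.78825891]
top [314.88780002 239.8689086 ] [314.86945006 240.029701  ] [314.83004425 233.72671805] [314.9344244  246.13128183]
```

View pics/s3.png

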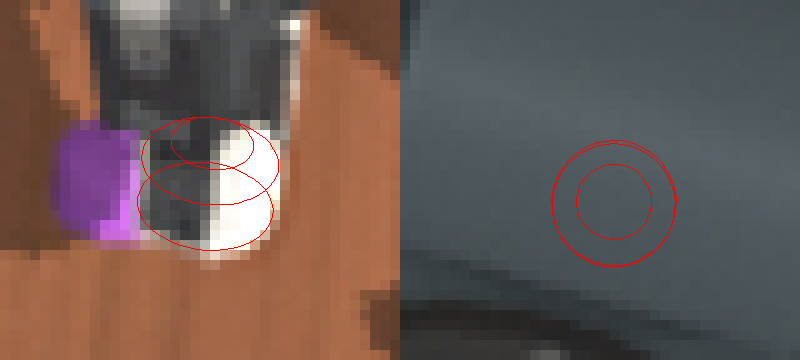

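The overlay matches: the cap sits where predicted, centred in the grip. Carrying it over the bolt now.

Request:
{"method": "carry_out", "body": {"deltas": [[1, 0, 0, -2.5, 0, 0, 0], [1, -2.7, 0.33, 0, 0, 0, 0], [1, -2.8, 0.33, 0, 0, 0, 0], [1, -2.8, 0.33, 0, 0, 0, 0], [1, -2.7, 0.33, 0, 0, 0, 0], [1, -2.7, 0.33, 0, 0, 0, 0], [1, -2.68, 0.33, 0, 0, 0, 0], [1, 0, 0, 0, 0, 0, 0]]}}

```text
t: 6.7
ee_pos: [0.619, -0.0383, 0.0966]
ee_rot: [0.127, 0.992, -0.0, 0.002]
force: [-0.0, -0.6, -0.1]
opening: 0.0274
gripper_force: 59.3
```

Request:
{"method": "carry_out", "body": {"deltas": [[1, 0, 0, 1.0, 0, 0, 0], [1, 0, 0, 1.5, 0, 0, 0], [1, 0, 0, 1.5, 0, 0, 0], [1, 0, 0, 1.0, 0, 0, 0], [1, 0, 0, 0, 0, 0, 0], [1, 0, 0, 0, 0, 0, 0], [1, 0, 0, 0, 0, 0, 0], [1, 0, 0, 0, 0, 0, 0]]}}

```text
t: 7.5
ee_pos: [0.6158, -0.0373, 0.0482]
ee_rot: [0.127, 0.992, -0.0, 0.001]
force: [-0.1, -0.3, -0.2]
opening: 0.028
gripper_force: 59.3
```

```bash
python3 st.py "[.6155,-.0372,.0265]"
python3 - <<'E'
from m import *
X=telemetry.sense()["ee_pos"]-[0,0,.0035]
s=capture("side");S=np.array([.6155,-.0372,.012])
x,y=265,170
k=cv2.resize(s[y:y+60,x:x+60],(600,600),interpolation=0)
for Q,prof,col in((X,((.015,0),(.015,.013),(.009,.018)),(0,0,255)),(S,((.015,0),(.009,.0095),(.0055,.014)),(255,0,0))):
  for r,z in prof:
    P=np.array([proj("side",Q+[r*np.cos(a),r*np.sin(a),z]) for a in np.linspace(0,6.283,50)])
    cv2.polylines(k,[np.int32((P-[x,y]+.5)*10)],True,col,1)
cv2.imwrite("pics/s4.png",k)
E
```

```text
t 7.5
ee_pos [ 0.6158 -0.0373  0.0482]
ee_rot [ 1.270e-01  9.919e-01 -1.000e-04  7.000e-04]
force [-0.0612 -0.286  -0.244 ]
opening 0.028
gripper_force 59.3175
joints [-0.2415  0.7609  1.5823  0.      0.7968 -1.5576]
tool y ang 75.4035609434954 z [ 1.5e-03 -3.0e-04 -1.0e+00]
delta tool cm [0.03 0.01 2.17]
```

View pics/s4.png

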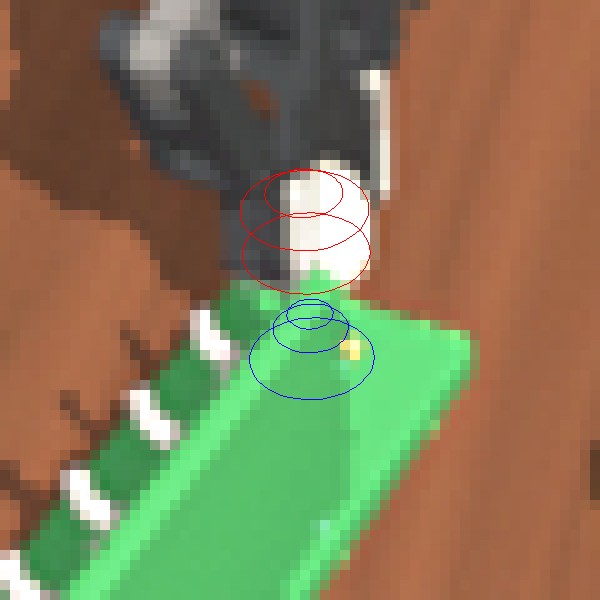

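The cap (red) is right above the predicted stud (blue), and the visible nib at (350,348) agrees. Lowering.

Request:
{"method": "carry_out", "body": {"deltas": [[1, 0.03, 0, 0.7, 0, 0, 0], [1, 0, 0, 0.7, 0, 0, 0], [1, 0, 0, 0.5, 0, 0, 0], [1, 0, 0, 0.3, 0, 0, 0], [1, 0, 0, 0.2, 0, 0, 0], [1, 0, 0, 0.2, 0, 0, 0], [1, 0, 0, 0.1, 0, 0, 0], [1, 0, 0, 0, 0, 0, 0]], "squeeze": 80}}

```text
t: 8.35
ee_pos: [0.6156, -0.037, 0.0216]
ee_rot: [0.127, 0.992, 0.0, 0.001]
force: [-0.4, 1.5, 5.9]
opening: 0.0269
gripper_force: 80.1
```

Contact came at the expected 6 mm height with a small side force. Pressing.

Request:
{"method": "carry_out", "body": {"deltas": [[1, 0, 0, 0.1, 0, 0, 0], [1, 0, 0, 0.1, 0, 0, 0], [1, 0, 0, 0.1, 0, 0, 0], [1, 0, 0, 0.1, 0, 0, 0], [1, 0, 0, 0.1, 0, 0, 0], [1, 0, 0, 0, 0, 0, 0], [1, 0, 0, 0, 0, 0, 0], [1, 0, 0, 0, 0, 0, 0]]}}

```text
t: 9.15
ee_pos: [0.6149, -0.0371, 0.0157]
ee_rot: [0.127, 0.992, 0.0, -0.0]
force: [-0.4, 2.0, 4.5]
opening: 0.027
gripper_force: 79.9
```

Request:
{"method": "carry_out", "body": {"deltas": [[1, 0, 0, 0.1, 0, 0, 0], [1, 0, 0, 0.1, 0, 0, 0], [1, 0, 0, 0.1, 0, 0, 0], [1, 0, 0, 0, 0, 0, 0], [1, 0, 0, 0, 0, 0, 0], [1, 0, 0, 0, 0, 0, 0], [1, 0, 0, 0, 0, 0, 0], [1, 0, 0, 0, 0, 0, 0]]}}

```text
t: 9.95
ee_pos: [0.615, -0.0371, 0.0156]
ee_rot: [0.127, 0.992, -0.0, 0.0]
force: [-4.7, 3.5, 21.0]
opening: 0.0269
gripper_force: 81.8
```

```bash
python3 st.py "[.6155,-.0372,.0155]"|head -6
python3 - <<'E'
from m import *
s=capture("side");S=np.array([.6152,-.0371,.012])
x,y=265,170
k=cv2.resize(s[y:y+60,x:x+60],(600,600),interpolation=0)
for r,z in ((.015,0),(.015,.013),(.009,.018)):
    P=np.array([proj("side",S+[r*np.cos(a),r*np.sin(a),z]) for a in np.linspace(0,6.283,50)])
    cv2.polylines(k,[np.int32((P-[x,y]+.5)*10)],True,(0,0,255),1)
cv2.imwrite("pics/s5.png",k)
E
```

```text
t 9.95
ee_pos [ 0.615  -0.0371  0.0156]
ee_rot [ 1.269e-01  9.919e-01 -1.000e-04  3.000e-04]
force [-4.6507  3.4739 21.0119]
opening 0.0269
gripper_force 81.7586
```

View pics/s5.png

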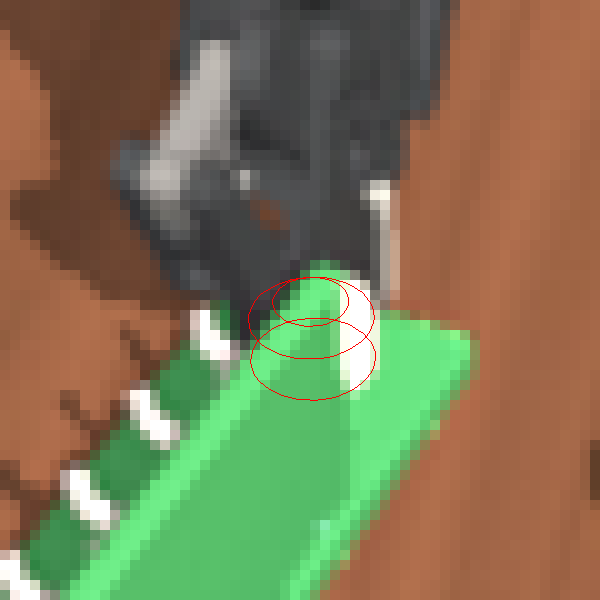

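The cap is home: its visible edge matches the seated outline, the TCP is at 15.6 mm as predicted, and it pushes against a hard stop with 21 N. Handing in while still pressing.

```bash
python3 -c "
from plant import manip
print(manip.sign_off())"
```

```text
the job is handed in; nothing more can be done
None
```

The white cap is pressed home on the bare bolt, and I handed the job in at about 10 s with the fingers still pushing down at about 21 N; the hand-in did not report a verdict.

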